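# Put the glaze jars back in their holders

## Task

Put the four glaze jars away, each upright in the well of a wooden jar holder of its own size: the small jar in the small holder, the large jar in the large holder, and the two middle-sized jars in the two middle-sized holders, one each. Leave the open water tub and the stamp block where they stand.

Things in the scene. Friction and masses are not known exactly. Their poses are not given: they have to be found in the camera images.
- small_jar: The small glaze jar: upright round white jar with a blue screw lid, widest diameter 45 mm, 56 mm tall; the body is cylindrical up to 40 mm, above it the fixed lid of diameter 38 mm. Loose, upright at the start. Origin: centre of its underside (to 1 mm), z up along its axis.
- medium_jar_a: A medium glaze jar: upright round white jar with a rust screw lid, widest diameter 57 mm, 68 mm tall; the body is cylindrical up to 49 mm, above it the fixed lid of diameter 49 mm. Loose, upright at the start. Origin: centre of its underside (to 1 mm), z up along its axis. Either of the two medium jars may go in either of the two medium holders, one each.
- medium_jar_b: A medium glaze jar: upright round white jar with a green screw lid, widest diameter 57 mm, 68 mm tall; the body is cylindrical up to 49 mm, above it the fixed lid of diameter 49 mm. Loose, upright at the start. Origin: centre of its underside (to 1 mm), z up along its axis. Either of the two medium jars may go in either of the two medium holders, one each.
- large_jar: The large glaze jar: upright round white jar with a cream screw lid, widest diameter 64 mm, 82 mm tall; the body is cylindrical up to 59 mm, above it the fixed lid of diameter 55 mm. Loose, upright at the start. Origin: centre of its underside (to 1 mm), z up along its axis.
- small_holder: The small jar holder: low round dish of wood, fixed to the table, lined with cork: round well of diameter 60 mm inside a plain upright wall, outer diameter 74 mm, rim 16 mm above the table, well floor 6 mm above the table. Origin: on its axis at the table top, z up; its yaw has no meaning.
- medium_holder_a: A medium jar holder: low round dish of wood, fixed to the table, lined with cork: round well of diameter 72 mm inside a plain upright wall, outer diameter 88 mm, rim 16 mm above the table, well floor 6 mm above the table. Origin: on its axis at the table top, z up; its yaw has no meaning. Either of the two medium jars may go in either of the two medium holders, one each.
- medium_holder_b: A medium jar holder: low round dish of wood, fixed to the table, lined with cork: round well of diameter 72 mm inside a plain upright wall, outer diameter 88 mm, rim 16 mm above the table, well floor 6 mm above the table. Origin: on its axis at the table top, z up; its yaw has no meaning. Either of the two medium jars may go in either of the two medium holders, one each.
- large_holder: The large jar holder: low round dish of wood, fixed to the table, lined with cork: round well of diameter 84 mm inside a plain upright wall, outer diameter 104 mm, rim 16 mm above the table, well floor 6 mm above the table. Origin: on its axis at the table top, z up; its yaw has no meaning.
- water_tub: Bystander: open grey tub without a lid, diameter 76 mm, 58 mm tall, loose. Not a jar; leave it where it is. Origin: centre of its underside.
- stamp_block: Bystander: small wooden stamp, block 37 x 42 mm and 24 mm tall with a turned knob on top, 46 mm tall in all, loose. Leave it where it is. Origin: centre of its underside.

How it is judged:
By the outcome, as a careful person would: the job done as asked, in the order asked, and still so for the second after the job is handed in, with the robot touching nothing.
It also fails if it takes over 128 s, if anything falls off the work surface, if the arm or the gripper's body presses on something with over 40 N, if the wrist force passes 120 N, or if a joint passes its speed limit or range.

## Robot

A 6-joint arm with a two-finger parallel gripper is mounted at the origin on a cart in front of the work surface, level with it; the furniture and walls round the work are solid. World frame = base frame: x ahead of the robot, y to its left, z up, the work surface at z = 0. Lengths are in m, angles in rad, forces in N, time in s.
With the tool pointing down it reaches from about 0.2 to 0.875 m from the base axis. Payload 3.4 kg.
Tool frame: the origin (TCP) lies at the very end of the fingers, on their centre line; the grasp point (between the pads) lies 19 mm behind it (env.grasp_offset is the distance from the TCP to the grasp point, in m); z points along the fingers, y is the line along which they close (so a half turn about z gives the same grasp; the last joint's range is limited). The gripper opens to 94 mm and grips with 3 to 60 N. Pads are 16 mm wide; open, the fingers measure 119 mm over their backs; the gripper's body (75 mm by 177 mm) begins 78 mm behind the grasp point.
Start: joints at [1.079, 0.276, 1.505, -0, 1.361, -0.121], TCP at [0.208, 0.536, 0.205] pointing down, gripper open.
Joint ranges: [-2.89, 2.89], [-0.75, 2.08], [0.22, 2.7], [-1.18, 4.32], [0.11, 2.71], [-2.7, 2.7]. Speed limits (rad/s): [2.57, 2.57, 3.14, 3.14, 3.14, 3.14].

## Interface

Orientations are given as a unit quaternion [x, y, z, w].
In Python, from workcell import env, optics, workorder gives the robot as it stands.
- The arm moves only by the shell command python3 -m pendant 'ROWS' [OPENING] [FORCE]. ROWS is JSON, a list of rows, each an object of numbers: "dx", "dy", "dz": the shift along the world's x, y, z in units of 25 mm (1.0 is 25 mm); "ax", "ay", "az": the turn, a rotation vector about the world's x, y, z in units of 5 degrees (1.0 is 5 degrees). In form: [{"dx": .., "dy": .., "dz": .., "ax": .., "ay": .., "az": ..}, ...]. A call has 1 to 12 rows; each row is the pose to reach, as a shift and turn from the pose commanded when the call began; what a row does not reach only later rows make up. A row lasts 1/12 s, in which the tool goes at most 41.7 mm and 7.16 degrees, less where a joint would pass 70% of its speed; a pose out of reach is approached as far as the arm can. A call with a gripper value outside its range is refused whole. OPENING is the gripper command: -1 is shut, 1 is fully open, values between are in proportion, set as the call begins (- or left out, the last holds). The fingers move at their own pace and stop on an object; FORCE is the grip in N (left out, the last holds). Time passes only in rows, so rows that repeat a pose let the fingers close. It gives the time, the measured TCP pose, the force, the opening and the grip force at its end, in the units of the state.
- env.observe(): the state, without advancing time (a new reading comes with each control period).
- optics.get_image(name): name is "scene" or "top" or "wrist"; returns a dict with "image" (384x512x3 uint8, red, green, blue), "camera_matrix" (3x3 intrinsics, pixels), "extrinsics" (4x4, takes a point from world to camera coordinates). Camera axes: x right, y down, z forward; pixel columns grow to the right and rows downward; lengths in m; the calibration is good to about 2 mm. A picture is of the moment at which its call begins. There is no depth.
- workorder.hand_in(): hands the job in; it is judged then, once.
The state is a dict: "t": time; "qpos": joint angles; "dq": joint speeds; "effort": joint torques, N m; "ee_pos": TCP position; "tcp_rot": TCP orientation; "contact_force": force on the tool from outside, world axes, zero at the start; "ft_torque": the same for the moment, N m; "gripper_width": finger opening in m; "grip_force": force on a finger pad.
Only numpy, scipy, OpenCV 4.12 (cv2) and the standard library are available. Lean on these libraries where they do the work, as an engineer would, in place of code of your own. Each camera call takes 0.05 s, during which the arm holds its last target. There are 200 camera calls.

## Working session

There is one attempt and no reset: what is moved stays moved. The work goes in short steps, Python scripts to look and compute and a shell command to move; the robot and the scene stay as the last step left them, time stands still between calls to the robot, and variables do not carry over. Pictures are saved under pics/ and viewed, at most 14 in all, crops included, and the job is handed in when it is done.

```bash
mkdir -p pics; ls; python3 - <<'E'
from workcell import env, optics
import cv2, numpy as np
for n in ("scene","top"):
    d=optics.get_image(n); cv2.imwrite(f"pics/{n}0.png",d["image"][:,:,::-1])
    np.savez(f"{n}0.npz",**d)
    E=d["extrinsics"]; print(n,d["camera_matrix"].tolist(),np.round(-E[:3,:3].T@E[:3,3],3),np.round(E[:3,:3],2).tolist())
s=env.observe();print({k:np.round(v,3) for k,v in s.items()}, env.grasp_offset)
E
```

```text
pics
scene [[391.99938137234267, 0.0, 250.74646447443877], [0.0, 391.99938137234267, 189.18089061779213], [0.0, 0.0, 1.0]] [-0.174 -0.691  0.869] [[0.7, -0.71, 0.0], [-0.46, -0.45, -0.77], [0.55, 0.54, -0.64]]
top [[356.6998598894691, 0.0, 254.0237356196945], [0.0, 356.6998598894691, 192.86760566450056], [0.0, 0.0, 1.0]] [ 0.392 -0.003  1.11 ] [[0.02, -1.0, -0.01], [-0.99, -0.02, -0.14], [0.14, 0.01, -0.99]]
{'t': np.float64(0.1), 'qpos': array([ 1.079,  0.276,  1.506,  0.   ,  1.361, -0.121]), 'dq': array([-0.001, -0.001, -0.002,  0.001,  0.001, -0.   ]), 'effort': array([ 1.0000e-03, -4.0546e+01, -2.3778e+01,  7.0000e-02,  3.0000e-02,
       -0.0000e+00]), 'ee_pos': array([0.208, 0.535, 0.205]), 'tcp_rot': array([ 0.184,  0.983, -0.001, -0.   ]), 'contact_force': array([-0.873,  0.438, -0.467]), 'ft_torque': array([ 0.065,  0.012, -0.014]), 'grip_force': np.float64(0.0), 'gripper_width': np.float64(0.094)} 0.0188
```

View pics/top0.png

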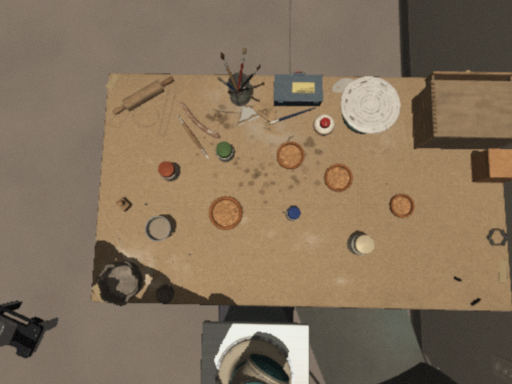

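View pics/scene0.png

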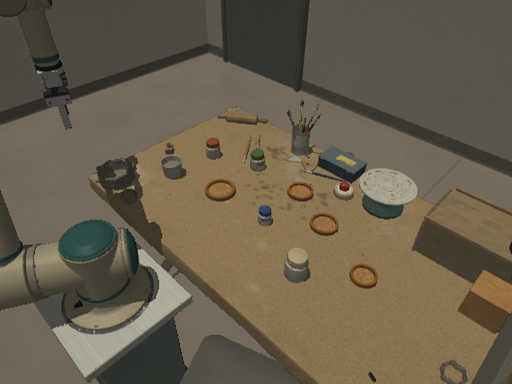

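The top view shows these pixel centres:
- Jar lids: rust (168,170), green (225,150), blue (293,212), cream (365,244).
- Holders: medium (290,155) and (338,178), large (226,213), small (401,205).
- Leave alone: tub (160,228), stamp (124,204), and a red-topped white decoy (324,124).

Next I'll measure them with masks and cast rays, using the scene view as a check.

```bash
cat > h.py <<'E'
import numpy as np, cv2
def ray(d,uv,z):
    K,E=d["camera_matrix"],d["extrinsics"];R,t=E[:3,:3],E[:3,3];c=-R.T@t
    v=R.T@np.linalg.inv(K)@np.array([uv[0],uv[1],1.]);return (c+v*(z-c[2])/v[2])[:2]
def blob(d,uv,test,r=22):
    hsv=cv2.cvtColor(d["image"],cv2.COLOR_RGB2HSV).astype(int)
    m=test(hsv[...,0],hsv[...,1],hsv[...,2]).astype(np.uint8)
    w=np.zeros_like(m);cv2.circle(w,tuple(map(int,uv)),r,1,-1);m&=w
    n,l,s,c=cv2.connectedComponentsWithStats(m);i=1+np.argmax(s[1:,4])
    cs=cv2.findContours((l==i).astype(np.uint8),cv2.RETR_EXTERNAL,cv2.CHAIN_APPROX_NONE)[0]
    p=max(cs,key=len)[:,0].astype(float)
    return p,s[i]
E
python3 - <<'E'
from h import *
T=dict(np.load("top0.npz"));S=dict(np.load("scene0.npz"))
hs=cv2.cvtColor(T["image"],cv2.COLOR_RGB2HSV);h2=cv2.cvtColor(S["image"],cv2.COLOR_RGB2HSV)
for u,v in [(168,170),(225,150),(293,212),(365,244),(290,155),(280,155),(338,178),(226,213),(401,205),(260,220),(250,250)]: print(u,v,hs[v,u])
wood=lambda h,s,v:(h<14)&(s>125)&(v>60)
tests={"small_jar":(293,212,265,212,.056,.038,lambda h,s,v:(h>100)&(h<135)&(s>110)),
"large_jar":(365,244,297,256,.082,.055,lambda h,s,v:(v>165)&(s<110)),
"rust":(167,170,213,142,.068,.049,lambda h,s,v:((h<10)|(h>172))&(s>150)),
"green":(225,150,258,154,.068,.049,lambda h,s,v:(h>35)&(h<90)&(s>70)),
"hmA":(290,155,300,191,.016,.088,wood),"hmB":(338,178,324,224,.016,.088,wood),
"hL":(226,213,220,189,.016,.104,wood),"hS":(401,205,364,275,.016,.074,wood)}
for k,(u,v,u2,v2,z,D,t) in tests.items():
    for d,c in((T,(u,v)),(S,(u2,v2))):
        try:
            p,s=blob(d,c,t); w=np.array([ray(d,q,z) for q in p],np.float32)
            (x,y),r=cv2.minEnclosingCircle(w); print(k,"%.4f %.4f dia %.1f (want %.0f)"%(x,y,2e3*r,D*1e3),"mean",np.round((w.max(0)+w.min(0))/2,4),s[:4])
        except Exception as e: print(k,e)
for uv,z in (((160,226),.058),((124,204),.03)): print(ray(T,uv,z))
E
```

```text
168 170 [  8 172 148]
225 150 [ 44 101 104]
293 212 [112 124 107]
365 244 [ 19  73 205]
290 155 [ 14 136 169]
280 155 [ 13 139 171]
338 178 [ 14 139 169]
226 213 [ 15 139 169]
401 205 [ 14 136 171]
260 220 [ 16  99 170]
250 250 [ 17 101 169]
small_jar 0.4815 -0.1070 dia 32.5 (want 38) mean [ 0.4822 -0.1082] [289 207  11  11]
small_jar 0.4728 -0.1132 dia 43.2 (want 38) mean [ 0.4728 -0.1131] [260 206  11  10]
large_jar 0.3902 -0.3158 dia 69.1 (want 55) mean [ 0.3943 -0.3159] [356 234  25  20]
large_jar 0.3826 -0.3085 dia 41.6 (want 55) mean [ 0.3792 -0.3085] [289 252  14  11]
rust 0.6046 0.2734 dia 48.2 (want 49) mean [0.6024 0.2736] [159 162  16  15]
rust 0.5809 0.2465 dia 14.7 (want 49) mean [0.5809 0.2491] [212 145   3   3]
green 0.6657 0.1055 dia 47.6 (want 49) mean [0.6651 0.1039] [217 142  15  16]
green 0.6559 0.0987 dia 64.5 (want 49) mean [0.6562 0.0967] [251 149  13  11]
hmA 0.6652 -0.0988 dia 87.9 (want 88) mean [ 0.6648 -0.1002] [277 142  28  27]
hmA 0.6721 -0.0687 dia 6.9 (want 88) mean [ 0.6721 -0.0687] [294 184   2   2]
hmB 0.5968 -0.2486 dia 87.8 (want 88) mean [ 0.596  -0.2482] [324 164  29  28]
hmB 0.6190 -0.2290 dia 0.2 (want 88) mean [ 0.619 -0.229] [323 215   1   1]
hL 0.4803 0.0987 dia 103.2 (want 104) mean [0.4803 0.0984] [209 196  34  34]
hL 0.5141 0.1166 dia 0.2 (want 104) mean [0.5141 0.1166] [224 181   1   1]
hS 0.5124 -0.4422 dia 74.7 (want 74) mean [ 0.5122 -0.4427] [390 194  25  24]
hS 0.5335 -0.4627 dia 0.2 (want 74) mean [ 0.5335 -0.4627] [374 273   1   1]
[0.43300577 0.28615482]
[0.49881603 0.40788091]
```

Top-view diameters match the given sizes, apart from the cream lid, whose mask merged with the white body. I'll refine that one from nearby. First I'll hover over the small jar.

```bash
python3 -m pendant '[{"dx":10.9,"dy":-25.75},{"dx":10.9,"dy":-25.75},{"dx":10.9,"dy":-25.75},{"dx":10.9,"dy":-25.75},{"dx":10.9,"dy":-25.75},{"dx":10.9,"dy":-25.75},{"dx":10.9,"dy":-25.75},{"dx":10.9,"dy":-25.75},{"dx":10.9,"dy":-25.75},{"dx":10.9,"dy":-25.75},{"dx":10.9,"dy":-25.75},{"dx":10.9,"dy":-25.75}]' 1 20
```

```text
$[0]: bad value
```

```bash
python3 -m pendant '[{"dx":1,"dy":-1.6},{"dx":2,"dy":-3.2},{"dx":2.8,"dy":-4.8},{"dx":3.6,"dy":-6.4},{"dx":4.4,"dy":-8},{"dx":5.2,"dy":-9.6},{"dx":6,"dy":-11.2},{"dx":6.8,"dy":-12.8},{"dx":7.6,"dy":-14.2},{"dx":8.2,"dy":-15.4},{"dx":8.7,"dy":-16.5},{"dx":9.2,"dy":-17.5}]' 1 20
```

```text
$[0]: bad value
```

```bash
python3 -m pendant '[{"dx":1,"dy":-1.4,"dz":0,"ax":0,"ay":0,"az":0},{"dx":1.9,"dy":-2.8,"dz":0,"ax":0,"ay":0,"az":0}]' 1 20; python3 -m pendant --help | head -20
```

```text
t: 0.27
ee_pos: [0.2549, 0.4673, 0.2046]
tcp_rot: [0.182, 0.983, -0.0, -0.0]
contact_force: [2.2, 0.3, 0.7]
gripper_width: 0.0936
grip_force: 0.0invalid input: not JSON, or not a number
```

All six keys are required in each row. Continuing.

```bash
R='x'; python3 -m pendant '[{"dx":9,"dy":-22.9,"dz":0,"ax":0,"ay":0,"az":0},{"dx":9,"dy":-22.9,"dz":0,"ax":0,"ay":0,"az":0},{"dx":9,"dy":-22.9,"dz":0,"ax":0,"ay":0,"az":0},{"dx":9,"dy":-22.9,"dz":0,"ax":0,"ay":0,"az":0},{"dx":9,"dy":-22.9,"dz":0,"ax":0,"ay":0,"az":0},{"dx":9,"dy":-22.9,"dz":0,"ax":0,"ay":0,"az":0},{"dx":9,"dy":-22.9,"dz":0,"ax":0,"ay":0,"az":0},{"dx":9,"dy":-22.9,"dz":0,"ax":0,"ay":0,"az":0},{"dx":9,"dy":-22.9,"dz":0,"ax":0,"ay":0,"az":0},{"dx":9,"dy":-22.9,"dz":0,"ax":0,"ay":0,"az":0},{"dx":9,"dy":-22.9,"dz":0,"ax":0,"ay":0,"az":0},{"dx":9,"dy":-22.9,"dz":0,"ax":0,"ay":0,"az":0}]' 1 20
```

```text
t: 1.27
ee_pos: [0.438, -0.0003, 0.2054]
tcp_rot: [0.185, 0.983, 0.0, -0.0]
contact_force: [0.1, 0.2, 0.0]
gripper_width: 0.0938
grip_force: 0.0
```

```bash
python3 -m pendant '[{"dx":1.7,"dy":-4.3,"dz":0,"ax":0,"ay":0,"az":0},{"dx":1.7,"dy":-4.3,"dz":0,"ax":0,"ay":0,"az":0},{"dx":1.7,"dy":-4.3,"dz":0,"ax":0,"ay":0,"az":0},{"dx":1.7,"dy":-4.3,"dz":0,"ax":0,"ay":0,"az":0},{"dx":1.7,"dy":-4.3,"dz":0,"ax":0,"ay":0,"az":0}]'; python3 - <<'E'
from workcell import optics
import cv2,numpy as np
d=optics.get_image("wrist");cv2.imwrite("pics/w1.png",d["image"][:,:,::-1]);np.savez("w1.npz",**d)
E=d["extrinsics"];print(np.round(-E[:3,:3].T@E[:3,3],3),np.round(E[:3,:3],2))
E
```

```text
t: 1.68
ee_pos: [0.4805, -0.1071, 0.2047]
tcp_rot: [0.186, 0.983, 0.0, -0.001]
contact_force: [0.2, 0.6, -0.6]
gripper_width: 0.094
grip_force: 0.0
[ 0.408 -0.077  0.385] [[ 0.37  0.93  0.  ]
 [ 0.9  -0.35  0.27]
 [ 0.25 -0.1  -0.96]]
```

View pics/w1.png

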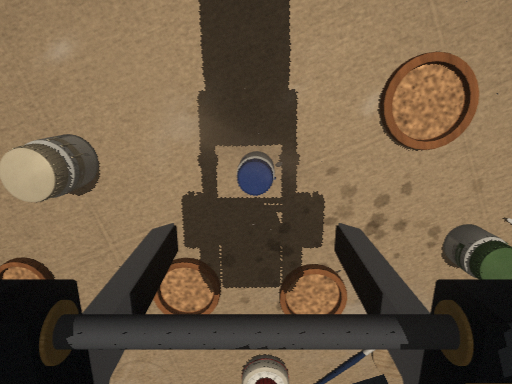

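The wrist view shows the blue lid at (256,175), between the fingers. The cream lid is at (29,175), the large holder at (432,100) and the green lid at (497,263). Now I'll compute positions from this view.

```bash
cat >> h.py <<'E'
TESTS={"blue":(.056,lambda h,s,v:(h>100)&(h<135)&(s>110)),"cream":(.082,lambda h,s,v:(v>150)&(s>45)&(s<95)),
"rust":(.068,lambda h,s,v:((h<10)|(h>172))&(s>150)),"green":(.068,lambda h,s,v:(h>35)&(h<90)&(s>70)),
"wood":(.016,lambda h,s,v:(h<13)&(s>120)&(v>50))}
def loc(d,k,uv,r=40):
    z,t=TESTS[k];p,s=blob(d,uv,t,r);w=np.array([ray(d,q,z) for q in p],np.float32)
    (x,y),rr=cv2.minEnclosingCircle(w);print(k,"%.4f %.4f dia %.1f"%(x,y,2e3*rr),"mid",np.round((w.max(0)+w.min(0))/2,4),s)
E
python3 - <<'E'
from h import *
d=dict(np.load("w1.npz"))
hs=cv2.cvtColor(d["image"],cv2.COLOR_RGB2HSV);print([hs[v,u].tolist() for u,v in((29,175),(65,160),(75,170),(10,120),(390,110),(90,150))])
loc(d,"blue",(256,175));loc(d,"cream",(29,175));loc(d,"wood",(432,100),60)
E
```

```text
[[19, 71, 186], [22, 38, 74], [16, 42, 67], [17, 98, 145], [12, 159, 128], [16, 52, 83]]
blue 0.4821 -0.1079 dia 34.8 mid [ 0.4829 -0.108 ] [238 171  33  24 537]
cream 0.3918 -0.3062 dia 54.4 mid [ 0.3915 -0.3053] [   0  148   54   55 2330]
wood 0.4787 0.0994 dia 105.2 mid [0.4794 0.1002] [ 383   52   96   98 1962]
```

```bash
sed -i 's/(h>100)&(h<135)&(s>110)/(h>95)\&(h<140)\&(s>80)/' h.py; python3 - <<'E'
from h import *
d=dict(np.load("w1.npz"))
hs=cv2.cvtColor(d["image"],cv2.COLOR_RGB2HSV);print([hs[v,256].tolist() for v in range(150,200,4)])
loc(d,"blue",(256,175));loc(dict(np.load("top0.npz")),"blue",(293,212),15)
E
```

```text
[[16, 95, 142], [17, 58, 84], [13, 25, 93], [116, 73, 87], [115, 88, 96], [114, 98, 102], [112, 113, 102], [113, 125, 96], [114, 122, 98], [115, 117, 98], [112, 129, 99], [113, 124, 78], [13, 95, 62]]
blue 0.4799 -0.1063 dia 36.7 mid [ 0.4802 -0.1064] [238 163  35  32 873]
blue 0.4811 -0.1064 dia 34.8 mid [ 0.4807 -0.1067] [288 207  12  12 113]
```

Refined small jar is at (0.480,-0.1065), and the two views agree. Descend and grip.

```bash
python3 -m pendant '[{"dx":0,"dy":0,"dz":-1.5,"ax":0,"ay":0,"az":0},{"dx":0,"dy":0,"dz":-3,"ax":0,"ay":0,"az":0},{"dx":0,"dy":0,"dz":-4.5,"ax":0,"ay":0,"az":0},{"dx":0,"dy":0,"dz":-5.6,"ax":0,"ay":0,"az":0},{"dx":0,"dy":0,"dz":-6.5,"ax":0,"ay":0,"az":0},{"dx":0,"dy":0,"dz":-7.1,"ax":0,"ay":0,"az":0},{"dx":0,"dy":0,"dz":-7.4,"ax":0,"ay":0,"az":0},{"dx":0,"dy":0,"dz":-7.4,"ax":0,"ay":0,"az":0}]' 1 15
python3 -m pendant '[{"dx":0,"dy":0,"dz":0,"ax":0,"ay":0,"az":0},{"dx":0,"dy":0,"dz":0,"ax":0,"ay":0,"az":0},{"dx":0,"dy":0,"dz":0,"ax":0,"ay":0,"az":0},{"dx":0,"dy":0,"dz":0,"ax":0,"ay":0,"az":0},{"dx":0,"dy":0,"dz":0,"ax":0,"ay":0,"az":0},{"dx":0,"dy":0,"dz":0,"ax":0,"ay":0,"az":0},{"dx":0,"dy":0,"dz":0,"ax":0,"ay":0,"az":0},{"dx":0,"dy":0,"dz":0,"ax":0,"ay":0,"az":0},{"dx":0,"dy":0,"dz":0,"ax":0,"ay":0,"az":0},{"dx":0,"dy":0,"dz":0,"ax":0,"ay":0,"az":0}]' -1 15
```

```text
t: 2.4
ee_pos: [0.4788, -0.1039, 0.0193]
tcp_rot: [0.183, 0.983, 0.0, -0.002]
contact_force: [0.7, 0.6, -0.1]
gripper_width: 0.094
grip_force: 0.0
t: 3.23
ee_pos: [0.4806, -0.106, 0.0206]
tcp_rot: [0.184, 0.983, -0.0, 0.0]
contact_force: [0.2, -0.8, 1.6]
gripper_width: 0.0408
grip_force: 15.0
```

The width reads 40.8 mm against a 45 mm body. I'll lift a little and check with a crop.

```bash
python3 -m pendant '[{"dx":0,"dy":0,"dz":0.5,"ax":0,"ay":0,"az":0},{"dx":0,"dy":0,"dz":1.3,"ax":0,"ay":0,"az":0},{"dx":0,"dy":0,"dz":2,"ax":0,"ay":0,"az":0},{"dx":0,"dy":0,"dz":2,"ax":0,"ay":0,"az":0}]'; python3 - <<'E'
from workcell import optics
import cv2,numpy as np
d=optics.get_image("wrist");a=d["image"][100:384,100:420,::-1]
e=optics.get_image("scene")["image"][150:250,200:330,::-1]
cv2.imwrite("pics/w2.png",np.hstack([cv2.resize(a,(400,355)),cv2.resize(e,(400,355))]))
E
```

```text
t: 3.57
ee_pos: [0.4827, -0.1065, 0.073]
tcp_rot: [0.184, 0.983, -0.0, 0.003]
contact_force: [0.2, -0.2, -0.6]
gripper_width: 0.0408
grip_force: 15.0
```

View pics/w2.png

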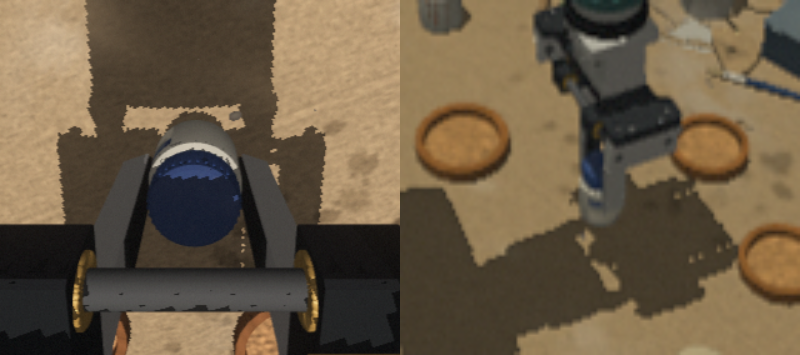

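The jar is held upright in both views, with the blue lid between the pads at about (195,195) in the crop. Next I'll measure its offset in the hand and carry it towards the small holder, stopping short to re-measure.

```bash
python3 -m pendant '[{"dx":0.1,"dy":-1.2,"dz":0.3,"ax":0,"ay":0,"az":0},{"dx":0.25,"dy":-2.6,"dz":0.6,"ax":0,"ay":0,"az":0},{"dx":0.4,"dy":-4.0,"dz":1,"ax":0,"ay":0,"az":0},{"dx":0.5,"dy":-5.4,"dz":1,"ax":0,"ay":0,"az":0},{"dx":0.6,"dy":-6.8,"dz":1,"ax":0,"ay":0,"az":0},{"dx":0.75,"dy":-8.2,"dz":1,"ax":0,"ay":0,"az":0},{"dx":0.9,"dy":-9.6,"dz":1,"ax":0,"ay":0,"az":0},{"dx":1.05,"dy":-11,"dz":1,"ax":0,"ay":0,"az":0},{"dx":1.15,"dy":-12.3,"dz":1,"ax":0,"ay":0,"az":0},{"dx":1.25,"dy":-13.1,"dz":1,"ax":0,"ay":0,"az":0},{"dx":1.28,"dy":-13.4,"dz":1,"ax":0,"ay":0,"az":0},{"dx":1.28,"dy":-13.4,"dz":1,"ax":0,"ay":0,"az":0}]'; cat >> h.py <<'E'
def snap(n,name=None):
    from workcell import optics
    d=optics.get_image(n)
    if name: cv2.imwrite(f"pics/{name}.png",d["image"][:,:,::-1]);np.savez(f"{name}.npz",**d)
    return d
def locz(d,k,uv,z,r=40):
    TESTS[k]=(z,TESTS[k][1]);loc(d,k,uv,r)
E
python3 - <<'E'
from h import *
from workcell import env
d=snap("wrist","w3");s=[env.observe()["ee_pos"]]
print(s)
z=s[0][2]-.0195+.056
for uv in ((256,250),): locz(d,"blue",uv,z,70)
E
```

```text
t: 4.67
ee_pos: [0.5118, -0.4418, 0.0931]
tcp_rot: [0.185, 0.983, 0.001, -0.001]
contact_force: [-0.1, -0.3, -1.3]
gripper_width: 0.0408
grip_force: 15.0
[array([ 0.51169934, -0.43989771,  0.09350446])]
blue 0.5083 -0.4393 dia 41.0 mid [ 0.5084 -0.4395] [ 217  220   77   77 4525]
```

View pics/w3.png

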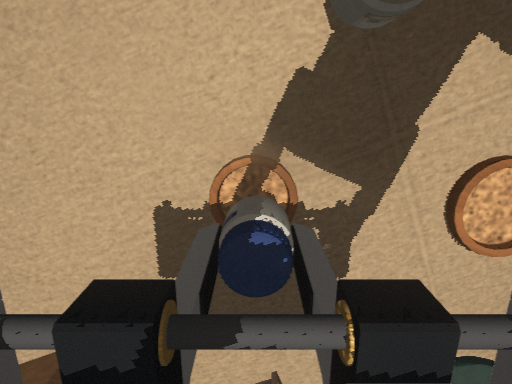

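The wrist view shows the small holder rim arc spanning columns 211–297 with its top at row 155, and the held lid at (256,258). I'll fit a circle to the rim arc so the holder and jar are measured in the same view.

```bash
cat >> h.py <<'E'
def rimfit(d,box,D,z=.016):
    u0,v0,u1,v1=box;hsv=cv2.cvtColor(d["image"],cv2.COLOR_RGB2HSV).astype(int)
    m=TESTS["wood"][1](*[hsv[...,i] for i in range(3)]);pts=[]
    for u in range(u0,u1):
        c=np.where(m[v0:v1,u])[0]
        if len(c): pts.append((u,v0+c[0]))
    for v in range(v0,v1):
        c=np.where(m[v,u0:u1])[0]
        if len(c): pts+= [(u0+c[0],v),(u0+c[-1],v)]
    w=np.array([ray(d,q,z) for q in pts])
    from scipy.optimize import least_squares
    f=lambda p:np.hypot(*(w-p[:2]).T)-D/2
    r=least_squares(f,w.mean(0),loss="soft_l1",f_scale=.001);g=least_squares(lambda p:np.hypot(*(w-p[:2]).T)-p[2],[*r.x,D/2],loss="soft_l1",f_scale=.001)
    print("rim",r.x.round(4),"resid mm",1e3*np.median(abs(r.fun)).round(5),"free dia",g.x[2]*2,g.x[:2].round(4),len(w))
E
python3 - <<'E'
from h import *
d=dict(np.load("w3.npz"))
rimfit(d,(205,150,303,200),.074)
for z in (.130,.135,.14): locz(d,"blue",(256,250),z,70)
rimfit(d,(445,150,511,215),.088)
E
```

```text
rim [ 0.5162 -0.4444] resid mm 1.09 free dia 0.0731369286606747 [ 0.5156 -0.4441] 143
blue 0.5083 -0.4393 dia 41.0 mid [ 0.5084 -0.4395] [ 217  220   77   77 4525]
blue 0.5059 -0.4384 dia 39.6 mid [ 0.506  -0.4385] [ 217  220   77   77 4525]
blue 0.5034 -0.4374 dia 38.2 mid [ 0.5036 -0.4376] [ 217  220   77   77 4525]
rim [ 0.5945 -0.2529] resid mm 2.04 free dia 0.0627902315478095 [ 0.5812 -0.2582] 182
```

```bash
python3 - <<'E'
from h import *
from workcell import env
for i in range(3):
    d=snap("wrist");E=d["extrinsics"];print(np.round(-E[:3,:3].T@E[:3,3],4),env.observe()["ee_pos"].round(4))
    rimfit(d,(205,150,303,200),.074)
    rimfit(d,(205,150,303,200),.074,0.)
    locz(d,"blue",(256,250),.13,70)
s=snap("scene")["image"][215:305,310:420,::-1];cv2.imwrite("pics/s3.png",cv2.resize(s,(770,630)[:2] and (720,590),interpolation=cv2.INTER_CUBIC))
E
```

```text
[ 0.4391 -0.4105  0.2737] [ 0.5118 -0.439   0.094 ]
rim [ 0.5158 -0.4445] resid mm 1.3 free dia 0.07216888783907632 [ 0.5146 -0.444 ] 159
rim [ 0.5176 -0.4455] resid mm 1.5 free dia 0.076639084475131 [ 0.5193 -0.446 ] 159
blue 0.5085 -0.4373 dia 41.1 mid [ 0.5085 -0.4378] [ 217  220   78   77 4527]
[ 0.4391 -0.4096  0.2741] [ 0.512  -0.4386  0.0945]
rim [ 0.5155 -0.444 ] resid mm 1.0 free dia 0.07255973882205276 [ 0.5145 -0.4435] 144
rim [ 0.5169 -0.4447] resid mm 1.08 free dia 0.07702638508246527 [ 0.5191 -0.4456] 144
blue 0.5088 -0.4364 dia 41.2 mid [ 0.5089 -0.4369] [ 217  220   77   77 4519]
[ 0.4392 -0.4092  0.2746] [ 0.5123 -0.4386  0.095 ]
rim [ 0.5153 -0.4441] resid mm 0.94 free dia 0.07243044976451742 [ 0.5142 -0.4436] 152
rim [ 0.5167 -0.4449] resid mm 1.02 free dia 0.07689195259232785 [ 0.5188 -0.4457] 152
blue 0.5092 -0.4362 dia 41.4 mid [ 0.5093 -0.4366] [ 217  220   77   77 4525]
```

View pics/s3.png

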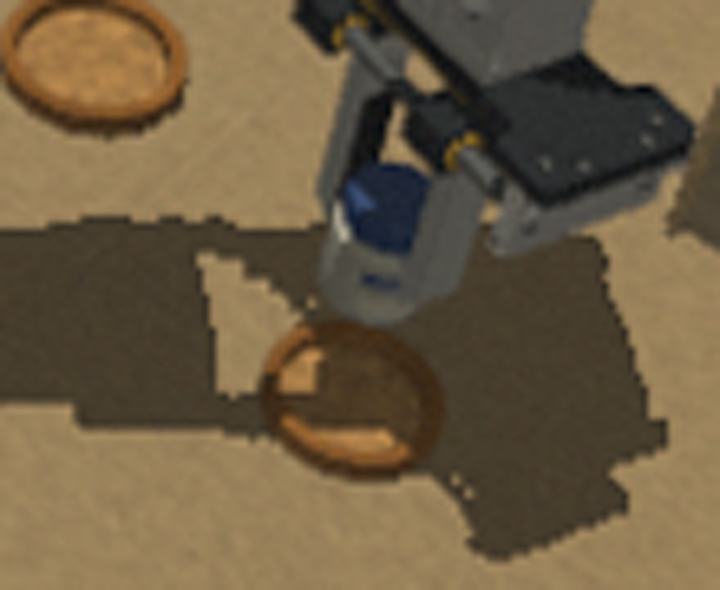

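The scene crop shows the jar upright above the dish: underside front at crop (370,325), holder ellipse spanning 262–444 by 320–480. I'll compute both in the world frame from this view.

```bash
python3 - <<'E'
from h import *
S=dict(np.load("scene0.npz"));k=110/720
px=lambda u,v:(310+u*k,215+v*90/590)
for z in (.070,.075):
    p=ray(S,px(370,325),z);print("jar bottom centre",z,p+.0225*np.array([.94,.34]))
for z in (.016,.008): print("holder",z,ray(S,px(353,398),z))
print("rim bottom edge",ray(S,px(355,480),0)+.037*np.array([.94,.34]),"rim top edge", ray(S,px(350,320),.016)-.037*np.array([.94,.34]))
E
```

```text
jar bottom centre 0.07 [ 0.51990756 -0.44147204]
jar bottom centre 0.075 [ 0.51569368 -0.44298854]
holder 0.016 [ 0.50649621 -0.44830584]
holder 0.008 [ 0.51288411 -0.44602542]
rim bottom edge [ 0.51925107 -0.45405369] rim top edge [ 0.50584691 -0.43789462]
```

Averaging the three views gives a correction of about +1 mm in x and −4 mm in y. Lowering now.

```bash
python3 -m pendant '[{"dx":0.05,"dy":-0.15,"dz":-0.5,"ax":0,"ay":0,"az":0},{"dx":0.05,"dy":-0.15,"dz":-1.1,"ax":0,"ay":0,"az":0},{"dx":0.05,"dy":-0.15,"dz":-1.7,"ax":0,"ay":0,"az":0},{"dx":0.05,"dy":-0.15,"dz":-2.1,"ax":0,"ay":0,"az":0},{"dx":0.05,"dy":-0.15,"dz":-2.4,"ax":0,"ay":0,"az":0},{"dx":0.05,"dy":-0.15,"dz":-2.55,"ax":0,"ay":0,"az":0},{"dx":0.05,"dy":-0.15,"dz":-2.55,"ax":0,"ay":0,"az":0},{"dx":0.05,"dy":-0.15,"dz":-2.55,"ax":0,"ay":0,"az":0}]'; python3 -m pendant '[{"dx":0,"dy":0,"dz":-0.08,"ax":0,"ay":0,"az":0},{"dx":0,"dy":0,"dz":-0.16,"ax":0,"ay":0,"az":0},{"dx":0,"dy":0,"dz":-0.16,"ax":0,"ay":0,"az":0}]'
```

```text
t: 5.58
ee_pos: [0.5141, -0.4447, 0.0319]
tcp_rot: [0.184, 0.983, -0.0, 0.0]
contact_force: [0.0, -0.5, -1.4]
gripper_width: 0.041
grip_force: 15.0
t: 5.83
ee_pos: [0.5139, -0.4446, 0.0279]
tcp_rot: [0.184, 0.983, -0.0, 0.0]
contact_force: [0.1, 0.8, -1.8]
gripper_width: 0.0408
grip_force: 15.0
```

```bash
python3 -m pendant '[{"dx":0,"dy":0,"dz":-0.05,"ax":0,"ay":0,"az":0},{"dx":0,"dy":0,"dz":-0.1,"ax":0,"ay":0,"az":0},{"dx":0,"dy":0,"dz":-0.1,"ax":0,"ay":0,"az":0}]';python3 -m pendant '[{"dx":0,"dy":0,"dz":-0.04,"ax":0,"ay":0,"az":0},{"dx":0,"dy":0,"dz":-0.08,"ax":0,"ay":0,"az":0},{"dx":0,"dy":0,"dz":-0.08,"ax":0,"ay":0,"az":0}]'
```

```text
t: 6.08
ee_pos: [0.5141, -0.4449, 0.0265]
tcp_rot: [0.184, 0.983, -0.0, 0.0]
contact_force: [-1.1, 1.8, 3.9]
gripper_width: 0.0409
grip_force: 15.0
t: 6.33
ee_pos: [0.5141, -0.4449, 0.0265]
tcp_rot: [0.184, 0.983, -0.001, 0.001]
contact_force: [-3.2, 1.8, 12.8]
gripper_width: 0.0409
grip_force: 15.1
```

Contact came at TCP z 0.0265, which is the well floor: the grasp was at z 0.0206 and the floor is 6 mm up. Relax, open and rise.

```bash
python3 -m pendant '[{"dx":0,"dy":0,"dz":0.08,"ax":0,"ay":0,"az":0},{"dx":0,"dy":0,"dz":0.08,"ax":0,"ay":0,"az":0},{"dx":0,"dy":0,"dz":0.08,"ax":0,"ay":0,"az":0},{"dx":0,"dy":0,"dz":0.08,"ax":0,"ay":0,"az":0},{"dx":0,"dy":0,"dz":0.08,"ax":0,"ay":0,"az":0},{"dx":0,"dy":0,"dz":0.08,"ax":0,"ay":0,"az":0},{"dx":0,"dy":0,"dz":0.08,"ax":0,"ay":0,"az":0}]' 1; python3 -m pendant '[{"dx":0,"dy":0,"dz":0.8,"ax":0,"ay":0,"az":0},{"dx":0,"dy":0,"dz":2,"ax":0,"ay":0,"az":0},{"dx":0,"dy":0,"dz":3.5,"ax":0,"ay":0,"az":0},{"dx":0,"dy":0,"dz":5,"ax":0,"ay":0,"az":0},{"dx":0,"dy":0,"dz":6,"ax":0,"ay":0,"az":0},{"dx":0,"dy":0,"dz":6.7,"ax":0,"ay":0,"az":0},{"dx":0,"dy":0,"dz":6.7,"ax":0,"ay":0,"az":0},{"dx":0,"dy":0,"dz":6.7,"ax":0,"ay":0,"az":0}]'
python3 - <<'E'
from h import *
d=snap("wrist","w4")
E
```

```text
t: 6.92
ee_pos: [0.5137, -0.4445, 0.0248]
tcp_rot: [0.184, 0.983, 0.0, -0.0]
contact_force: [0.2, 0.2, 0.4]
gripper_width: 0.0845
grip_force: 0.0
t: 7.58
ee_pos: [0.5141, -0.4448, 0.1933]
tcp_rot: [0.184, 0.983, -0.0, 0.001]
contact_force: [0.5, 0.3, -0.7]
gripper_width: 0.094
grip_force: 0.0
```

View pics/w4.png

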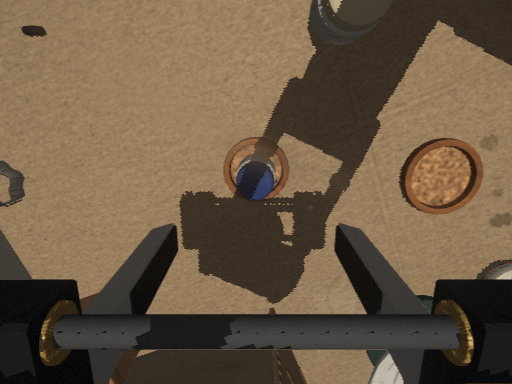

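The small jar stands upright in its well (rim centred at (256,168), lid inside it). The medium holder at (443,175) is clear. On to the large jar.

```bash
python3 -m pendant '[{"dx":-1.1,"dy":1.2,"dz":0,"ax":0,"ay":0,"az":0},{"dx":-2.2,"dy":2.4,"dz":0,"ax":0,"ay":0,"az":0},{"dx":-3.3,"dy":3.6,"dz":0,"ax":0,"ay":0,"az":0},{"dx":-4.3,"dy":4.7,"dz":0,"ax":0,"ay":0,"az":0},{"dx":-4.9,"dy":5.5,"dz":0,"ax":0,"ay":0,"az":0},{"dx":-4.9,"dy":5.5,"dz":0,"ax":0,"ay":0,"az":0},{"dx":-4.9,"dy":5.5,"dz":0,"ax":0,"ay":0,"az":0},{"dx":-4.9,"dy":5.5,"dz":0,"ax":0,"ay":0,"az":0},{"dx":-4.9,"dy":5.5,"dz":0,"ax":0,"ay":0,"az":0}]'
python3 - <<'E'
from h import *
d4=dict(np.load("w4.npz"));loc(d4,"wood",(443,175),55)
loc(d4,"wood",(256,168),40)
d=snap("wrist","w5");loc(d,"cream",(256,185),60)
from workcell import env;print(env.observe()["ee_pos"])
E
```

```text
t: 8.38
ee_pos: [0.392, -0.308, 0.1919]
tcp_rot: [0.184, 0.983, 0.0, -0.0]
contact_force: [0.5, -1.1, -0.1]
gripper_width: 0.0938
grip_force: 0.0
wood 0.5949 -0.2495 dia 90.8 mid [ 0.5952 -0.2502] [ 402  138   81   76 1196]
wood 0.5319 -0.4271 dia 49.8 mid [ 0.5319 -0.4271] [263 163  25  37 190]
cream 0.3940 -0.2994 dia 45.3 mid [ 0.3956 -0.2991] [249 165  38  43 979]
[ 0.39200402 -0.30800312  0.19197393]
```

View pics/w5.png

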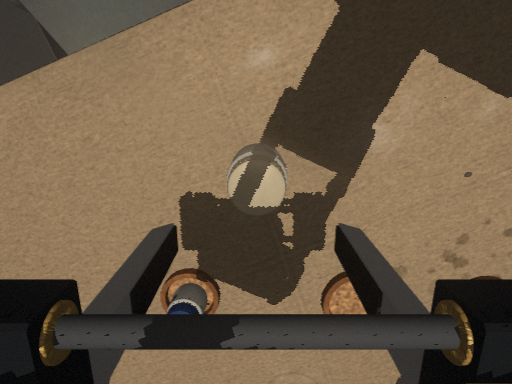

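The cream lid is partly shadowed, spanning columns 228–288 with its bottom at row 215, so the centre is about (258,185).

```bash
python3 - <<'E'
from h import *
d=dict(np.load("w5.npz"))
c=ray(d,(258,185),.082);a,b=ray(d,(228,185),.082),ray(d,(288,185),.082);print(c,np.linalg.norm(a-b),c-[.392,-.308])
E
```

```text
[ 0.39011718 -0.30333918] 0.05519592782859632 [-0.00188282  0.00466082]
```

```bash
python3 -m pendant '[{"dx":-0.05,"dy":0.15,"dz":-1.4,"ax":0,"ay":0,"az":0},{"dx":-0.05,"dy":0.15,"dz":-2.8,"ax":0,"ay":0,"az":0},{"dx":-0.05,"dy":0.15,"dz":-4,"ax":0,"ay":0,"az":0},{"dx":-0.05,"dy":0.15,"dz":-5,"ax":0,"ay":0,"az":0},{"dx":-0.05,"dy":0.15,"dz":-5.8,"ax":0,"ay":0,"az":0},{"dx":-0.05,"dy":0.15,"dz":-6.3,"ax":0,"ay":0,"az":0},{"dx":-0.05,"dy":0.15,"dz":-6.3,"ax":0,"ay":0,"az":0}]' 1
python3 -m pendant '[{"dx":0,"dy":0,"dz":0,"ax":0,"ay":0,"az":0},{"dx":0,"dy":0,"dz":0,"ax":0,"ay":0,"az":0},{"dx":0,"dy":0,"dz":0,"ax":0,"ay":0,"az":0},{"dx":0,"dy":0,"dz":0,"ax":0,"ay":0,"az":0},{"dx":0,"dy":0,"dz":0,"ax":0,"ay":0,"az":0},{"dx":0,"dy":0,"dz":0,"ax":0,"ay":0,"az":0},{"dx":0,"dy":0,"dz":0,"ax":0,"ay":0,"az":0}]' -1 25
python3 -m pendant '[{"dx":0,"dy":0,"dz":0.4,"ax":0,"ay":0,"az":0},{"dx":0,"dy":0,"dz":1,"ax":0,"ay":0,"az":0},{"dx":0,"dy":0,"dz":2,"ax":0,"ay":0,"az":0},{"dx":0,"dy":0,"dz":3.2,"ax":0,"ay":0,"az":0},{"dx":0,"dy":0,"dz":4,"ax":0,"ay":0,"az":0},{"dx":0,"dy":0,"dz":4,"ax":0,"ay":0,"az":0}]'
```

```text
t: 9.02
ee_pos: [0.3889, -0.3024, 0.032]
tcp_rot: [0.184, 0.983, 0.002, -0.003]
contact_force: [-0.3, -0.1, 0.2]
gripper_width: 0.0937
grip_force: 0.0
t: 9.6
ee_pos: [0.3905, -0.3045, 0.0362]
tcp_rot: [0.184, 0.983, -0.001, 0.001]
contact_force: [-0.4, -2.4, 4.7]
gripper_width: 0.06
grip_force: 25.0
t: 10.1
ee_pos: [0.392, -0.3048, 0.1388]
tcp_rot: [0.184, 0.983, -0.002, 0.003]
contact_force: [-0.9, -0.4, -3.3]
gripper_width: 0.0604
grip_force: 25.0
```

The large jar is held, and the width reads about 4 mm low as it did with the small jar. Carry it to the large holder at (0.4797, 0.099).

```bash
python3 -m pendant '[{"dx":0.2,"dy":1,"dz":-0.5,"ax":0,"ay":0,"az":0},{"dx":0.5,"dy":2.4,"dz":-1,"ax":0,"ay":0,"az":0},{"dx":0.9,"dy":4,"dz":-1,"ax":0,"ay":0,"az":0},{"dx":1.2,"dy":5.6,"dz":-1,"ax":0,"ay":0,"az":0},{"dx":1.6,"dy":7.2,"dz":-1,"ax":0,"ay":0,"az":0},{"dx":1.9,"dy":8.8,"dz":-1,"ax":0,"ay":0,"az":0},{"dx":2.3,"dy":10.4,"dz":-1,"ax":0,"ay":0,"az":0},{"dx":2.7,"dy":12,"dz":-1,"ax":0,"ay":0,"az":0},{"dx":3,"dy":13.6,"dz":-1,"ax":0,"ay":0,"az":0},{"dx":3.3,"dy":15,"dz":-1,"ax":0,"ay":0,"az":0},{"dx":3.5,"dy":15.8,"dz":-1,"ax":0,"ay":0,"az":0},{"dx":3.6,"dy":16.1,"dz":-1,"ax":0,"ay":0,"az":0}]'
python3 -m pendant '[{"dx":0,"dy":0,"dz":0,"ax":0,"ay":0,"az":0},{"dx":0,"dy":0,"dz":0,"ax":0,"ay":0,"az":0},{"dx":0,"dy":0,"dz":0,"ax":0,"ay":0,"az":0}]'
python3 - <<'E'
from h import *
d=snap("wrist","w6")
s=snap("scene")["image"][125:215,165:275,::-1]
cv2.imwrite("pics/w6b.png",np.hstack([cv2.resize(d["image"][80:,80:432,::-1],(400,346)),cv2.resize(s,(400,346),interpolation=cv2.INTER_CUBIC)]))
E
```

```text
t: 11.1
ee_pos: [0.4789, 0.1025, 0.1083]
tcp_rot: [0.183, 0.983, 0.001, -0.002]
contact_force: [-0.7, 0.1, -3.4]
gripper_width: 0.0601
grip_force: 25.0
t: 11.35
ee_pos: [0.4791, 0.0979, 0.1094]
tcp_rot: [0.185, 0.983, -0.001, -0.001]
contact_force: [0.0, 0.3, -2.9]
gripper_width: 0.0606
grip_force: 25.0
```

View pics/w6b.png

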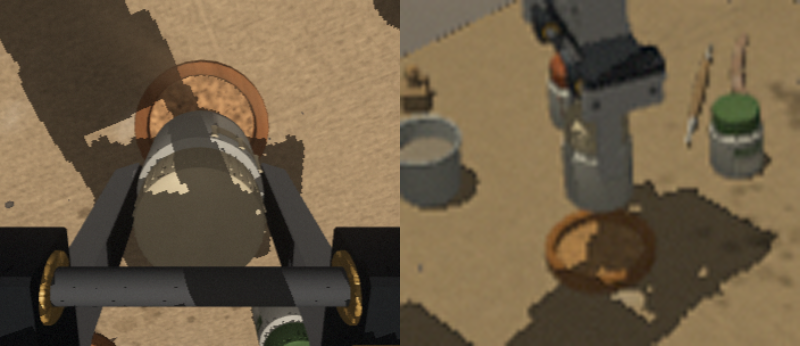

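Jar and holder line up in both views (wrist crop columns about 200 and 202, scene crop both 600). Lowering.

```bash
python3 -m pendant '[{"dx":0.04,"dy":0.04,"dz":-0.6,"ax":0,"ay":0,"az":0},{"dx":0.04,"dy":0.04,"dz":-1.2,"ax":0,"ay":0,"az":0},{"dx":0.04,"dy":0.04,"dz":-1.7,"ax":0,"ay":0,"az":0},{"dx":0.04,"dy":0.04,"dz":-2.1,"ax":0,"ay":0,"az":0},{"dx":0.04,"dy":0.04,"dz":-2.4,"ax":0,"ay":0,"az":0},{"dx":0.04,"dy":0.04,"dz":-2.55,"ax":0,"ay":0,"az":0},{"dx":0.04,"dy":0.04,"dz":-2.55,"ax":0,"ay":0,"az":0},{"dx":0.04,"dy":0.04,"dz":-2.55,"ax":0,"ay":0,"az":0}]'; python3 -m pendant '[{"dx":0,"dy":0,"dz":-0.08,"ax":0,"ay":0,"az":0},{"dx":0,"dy":0,"dz":-0.15,"ax":0,"ay":0,"az":0},{"dx":0,"dy":0,"dz":-0.2,"ax":0,"ay":0,"az":0},{"dx":0,"dy":0,"dz":-0.2,"ax":0,"ay":0,"az":0}]'
```

```text
t: 12.12
ee_pos: [0.4813, 0.0998, 0.0467]
tcp_rot: [0.185, 0.983, 0.0, 0.0]
contact_force: [-0.1, 0.6, -3.5]
gripper_width: 0.0605
grip_force: 25.0
t: 12.45
ee_pos: [0.4815, 0.1002, 0.0422]
tcp_rot: [0.184, 0.983, 0.0, 0.001]
contact_force: [-0.9, -1.0, 1.5]
gripper_width: 0.0601
grip_force: 25.0
```

Floor contact came at the expected height (0.0422). Release, rise, and look at the jars.

```bash
python3 -m pendant '[{"dx":0,"dy":0,"dz":0,"ax":0,"ay":0,"az":0},{"dx":0,"dy":0,"dz":0,"ax":0,"ay":0,"az":0},{"dx":0,"dy":0,"dz":0,"ax":0,"ay":0,"az":0},{"dx":0,"dy":0,"dz":0,"ax":0,"ay":0,"az":0},{"dx":0,"dy":0,"dz":0,"ax":0,"ay":0,"az":0},{"dx":0,"dy":0,"dz":0,"ax":0,"ay":0,"az":0},{"dx":0,"dy":0,"dz":0,"ax":0,"ay":0,"az":0}]' 1; python3 -m pendant '[{"dx":0,"dy":0,"dz":0.8,"ax":0,"ay":0,"az":0},{"dx":0,"dy":0,"dz":2,"ax":0,"ay":0,"az":0},{"dx":0,"dy":0,"dz":3.5,"ax":0,"ay":0,"az":0},{"dx":0,"dy":0,"dz":5,"ax":0,"ay":0,"az":0},{"dx":0,"dy":0,"dz":6,"ax":0,"ay":0,"az":0},{"dx":0,"dy":0,"dz":6,"ax":0,"ay":0,"az":0},{"dx":0,"dy":0,"dz":6,"ax":0,"ay":0,"az":0}]'
python3 -m pendant '[{"dx":1.3,"dy":0,"dz":0,"ax":0,"ay":0,"az":0},{"dx":2.7,"dy":0.1,"dz":0,"ax":0,"ay":0,"az":0},{"dx":4.2,"dy":0.15,"dz":0,"ax":0,"ay":0,"az":0},{"dx":5.7,"dy":0.2,"dz":0,"ax":0,"ay":0,"az":0},{"dx":6.7,"dy":0.2,"dz":0,"ax":0,"ay":0,"az":0},{"dx":7.3,"dy":0.2,"dz":0,"ax":0,"ay":0,"az":0},{"dx":7.3,"dy":0.2,"dz":0,"ax":0,"ay":0,"az":0},{"dx":7.3,"dy":0.2,"dz":0,"ax":0,"ay":0,"az":0},{"dx":7.3,"dy":0.2,"dz":0,"ax":0,"ay":0,"az":0}]'
python3 - <<'E'
from h import *
from workcell import env;print(env.observe()["ee_pos"])
d=snap("wrist","w7");loc(d,"green",(256,180),50)
E
```

```text
t: 13.03
ee_pos: [0.4811, 0.1002, 0.0415]
tcp_rot: [0.184, 0.983, 0.0, 0.0]
contact_force: [1.4, -0.7, -0.2]
gripper_width: 0.0939
grip_force: 0.0
t: 13.62
ee_pos: [0.482, 0.1003, 0.1929]
tcp_rot: [0.184, 0.983, 0.0, 0.002]
contact_force: [-0.0, 0.2, -0.3]
gripper_width: 0.0937
grip_force: 0.0
t: 14.37
ee_pos: [0.6616, 0.1052, 0.1899]
tcp_rot: [0.184, 0.983, -0.0, -0.002]
contact_force: [-0.5, -0.0, -0.1]
gripper_width: 0.094
grip_force: 0.0
[0.6615875  0.1051891  0.18994319]
green 0.6666 0.1072 dia 48.4 mid [0.6677 0.1075] [ 234  167   50   47 1602]
```

View pics/w7.png

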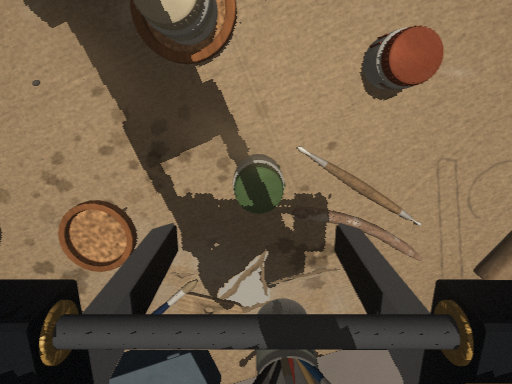

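The green lid is at (259,188), the large jar sits in its holder at the top, and the medium holder is at (97,237). Green lid position is (0.666,0.1065) in both top and wrist views. Grasp it.

```bash
python3 -m pendant '[{"dx":0.12,"dy":0.05,"dz":-1.4,"ax":0,"ay":0,"az":0},{"dx":0.12,"dy":0.05,"dz":-2.8,"ax":0,"ay":0,"az":0},{"dx":0.12,"dy":0.05,"dz":-4,"ax":0,"ay":0,"az":0},{"dx":0.12,"dy":0.05,"dz":-5,"ax":0,"ay":0,"az":0},{"dx":0.12,"dy":0.05,"dz":-5.9,"ax":0,"ay":0,"az":0},{"dx":0.12,"dy":0.05,"dz":-6.5,"ax":0,"ay":0,"az":0},{"dx":0.12,"dy":0.05,"dz":-6.5,"ax":0,"ay":0,"az":0}]' 1
python3 -m pendant '[{"dx":0,"dy":0,"dz":0,"ax":0,"ay":0,"az":0},{"dx":0,"dy":0,"dz":0,"ax":0,"ay":0,"az":0},{"dx":0,"dy":0,"dz":0,"ax":0,"ay":0,"az":0},{"dx":0,"dy":0,"dz":0,"ax":0,"ay":0,"az":0},{"dx":0,"dy":0,"dz":0,"ax":0,"ay":0,"az":0},{"dx":0,"dy":0,"dz":0,"ax":0,"ay":0,"az":0},{"dx":0,"dy":0,"dz":0,"ax":0,"ay":0,"az":0}]' -1 20
python3 -m pendant '[{"dx":0,"dy":0,"dz":0.4,"ax":0,"ay":0,"az":0},{"dx":0,"dy":0,"dz":1,"ax":0,"ay":0,"az":0},{"dx":0,"dy":0,"dz":2,"ax":0,"ay":0,"az":0},{"dx":0,"dy":0,"dz":3,"ax":0,"ay":0,"az":0},{"dx":0,"dy":0,"dz":3,"ax":0,"ay":0,"az":0},{"dx":0,"dy":0,"dz":3,"ax":0,"ay":0,"az":0}]'
python3 - <<'E'
from h import *
loc(dict(np.load("w7.npz")),"wood",(97,237),45)
E
```

```text
t: 15.0
ee_pos: [0.6623, 0.1063, 0.0257]
tcp_rot: [0.184, 0.983, -0.001, -0.004]
contact_force: [-0.9, -0.2, -0.3]
gripper_width: 0.0939
grip_force: 0.0
t: 15.58
ee_pos: [0.6667, 0.1061, 0.0296]
tcp_rot: [0.184, 0.983, -0.0, 0.0]
contact_force: [-0.3, 0.2, 1.9]
gripper_width: 0.0524
grip_force: 20.0
t: 16.08
ee_pos: [0.6675, 0.1065, 0.1052]
tcp_rot: [0.184, 0.983, 0.0, 0.001]
contact_force: [0.3, -0.4, -2.9]
gripper_width: 0.0525
grip_force: 20.0
wood 0.6636 -0.0946 dia 92.7 mid [ 0.6648 -0.0947] [  59  201   75   70 1188]
```

```bash
python3 -m pendant '[{"dx":-0.2,"dy":-1,"dz":0,"ax":0,"ay":0,"az":0},{"dx":-0.5,"dy":-2.4,"dz":0,"ax":0,"ay":0,"az":0},{"dx":-0.8,"dy":-4,"dz":0,"ax":0,"ay":0,"az":0},{"dx":-1.1,"dy":-5.6,"dz":0,"ax":0,"ay":0,"az":0},{"dx":-1.4,"dy":-7.2,"dz":0,"ax":0,"ay":0,"az":0},{"dx":-1.8,"dy":-8.8,"dz":0,"ax":0,"ay":0,"az":0},{"dx":-2.1,"dy":-10.4,"dz":0,"ax":0,"ay":0,"az":0},{"dx":-2.4,"dy":-12,"dz":0,"ax":0,"ay":0,"az":0},{"dx":-2.65,"dy":-13.3,"dz":0,"ax":0,"ay":0,"az":0},{"dx":-2.8,"dy":-14,"dz":0,"ax":0,"ay":0,"az":0},{"dx":-2.85,"dy":-14.2,"dz":0,"ax":0,"ay":0,"az":0},{"dx":-2.85,"dy":-14.2,"dz":0,"ax":0,"ay":0,"az":0}]'
python3 -m pendant '[{"dx":0,"dy":0,"dz":0,"ax":0,"ay":0,"az":0},{"dx":0,"dy":0,"dz":0,"ax":0,"ay":0,"az":0},{"dx":0,"dy":0,"dz":0,"ax":0,"ay":0,"az":0}]'
python3 - <<'E'
from h import *
d=snap("wrist","w8")
s=snap("scene")["image"][175:265,270:380,::-1]
cv2.imwrite("pics/w8b.png",np.hstack([cv2.resize(d["image"][80:,80:432,::-1],(400,346)),cv2.resize(s,(400,346),interpolation=cv2.INTER_CUBIC)]))
E
```

```text
t: 17.08
ee_pos: [0.5938, -0.2493, 0.1018]
tcp_rot: [0.186, 0.983, 0.001, -0.002]
contact_force: [0.4, 1.0, -3.4]
gripper_width: 0.0526
grip_force: 20.0
t: 17.33
ee_pos: [0.5955, -0.2467, 0.1036]
tcp_rot: [0.183, 0.983, 0.0, -0.0]
contact_force: [-0.2, 0.6, -2.2]
gripper_width: 0.0525
grip_force: 20.0
```

View pics/w8b.png

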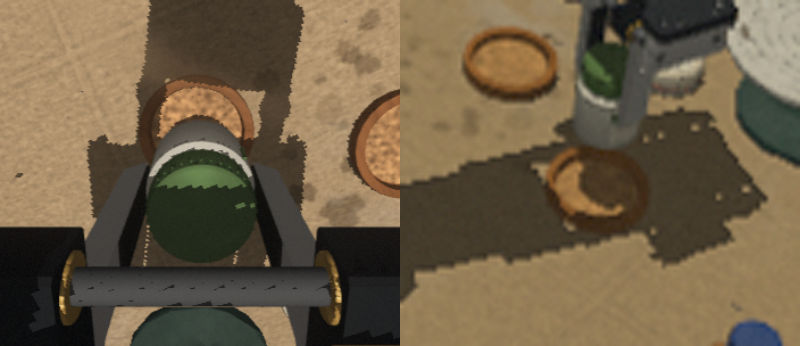

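The holder is centred at about column 197 in the wrist crop and the jar at about 202. That calls for roughly −2.5 mm in y. Lowering with that shift.

```bash
python3 -m pendant '[{"dx":0.02,"dy":-0.1,"dz":-0.6,"ax":0,"ay":0,"az":0},{"dx":0.02,"dy":-0.1,"dz":-1.2,"ax":0,"ay":0,"az":0},{"dx":0.02,"dy":-0.1,"dz":-1.7,"ax":0,"ay":0,"az":0},{"dx":0.02,"dy":-0.1,"dz":-2.1,"ax":0,"ay":0,"az":0},{"dx":0.02,"dy":-0.1,"dz":-2.4,"ax":0,"ay":0,"az":0},{"dx":0.02,"dy":-0.1,"dz":-2.55,"ax":0,"ay":0,"az":0},{"dx":0.02,"dy":-0.1,"dz":-2.55,"ax":0,"ay":0,"az":0},{"dx":0.02,"dy":-0.1,"dz":-2.55,"ax":0,"ay":0,"az":0}]'; python3 -m pendant '[{"dx":0,"dy":0,"dz":-0.08,"ax":0,"ay":0,"az":0},{"dx":0,"dy":0,"dz":-0.15,"ax":0,"ay":0,"az":0},{"dx":0,"dy":0,"dz":-0.2,"ax":0,"ay":0,"az":0},{"dx":0,"dy":0,"dz":-0.2,"ax":0,"ay":0,"az":0}]'
```

```text
t: 18.1
ee_pos: [0.5962, -0.2511, 0.0405]
tcp_rot: [0.184, 0.983, -0.0, 0.0]
contact_force: [0.4, -0.3, -2.7]
gripper_width: 0.0525
grip_force: 20.0
t: 18.43
ee_pos: [0.5961, -0.2512, 0.0356]
tcp_rot: [0.184, 0.983, -0.0, 0.0]
contact_force: [-0.2, 0.2, -2.0]
gripper_width: 0.0527
grip_force: 20.0
```

```bash
python3 -m pendant '[{"dx":0,"dy":0,"dz":-0.05,"ax":0,"ay":0,"az":0},{"dx":0,"dy":0,"dz":-0.05,"ax":0,"ay":0,"az":0}]'; python3 -m pendant '[{"dx":0,"dy":0,"dz":0,"ax":0,"ay":0,"az":0},{"dx":0,"dy":0,"dz":0,"ax":0,"ay":0,"az":0},{"dx":0,"dy":0,"dz":0,"ax":0,"ay":0,"az":0},{"dx":0,"dy":0,"dz":0,"ax":0,"ay":0,"az":0},{"dx":0,"dy":0,"dz":0,"ax":0,"ay":0,"az":0},{"dx":0,"dy":0,"dz":0,"ax":0,"ay":0,"az":0},{"dx":0,"dy":0,"dz":0,"ax":0,"ay":0,"az":0}]' 1; python3 -m pendant '[{"dx":0,"dy":0,"dz":0.8,"ax":0,"ay":0,"az":0},{"dx":0,"dy":0,"dz":2,"ax":0,"ay":0,"az":0},{"dx":0,"dy":0,"dz":3.5,"ax":0,"ay":0,"az":0},{"dx":0,"dy":0,"dz":5,"ax":0,"ay":0,"az":0},{"dx":0,"dy":0,"dz":6,"ax":0,"ay":0,"az":0},{"dx":0,"dy":0,"dz":6.3,"ax":0,"ay":0,"az":0},{"dx":0,"dy":0,"dz":6.3,"ax":0,"ay":0,"az":0},{"dx":0,"dy":0,"dz":6.3,"ax":0,"ay":0,"az":0}]'
python3 - <<'E'
from h import *
d=snap("wrist","w9");loc(d,"wood",(256,170),55);loc(d,"green",(256,180),45)
E
```

```text
t: 18.6
ee_pos: [0.5961, -0.2513, 0.0356]
tcp_rot: [0.184, 0.983, -0.0, 0.001]
contact_force: [-2.1, 1.2, 4.5]
gripper_width: 0.0525
grip_force: 20.0
t: 19.18
ee_pos: [0.5958, -0.251, 0.0339]
tcp_rot: [0.184, 0.983, 0.0, -0.0]
contact_force: [-0.6, 0.2, -0.1]
gripper_width: 0.0933
grip_force: 0.0
t: 19.85
ee_pos: [0.5952, -0.2508, 0.1905]
tcp_rot: [0.184, 0.983, 0.0, -0.001]
contact_force: [-0.6, -0.2, -1.5]
gripper_width: 0.0942
grip_force: 0.0
wood 0.6258 -0.2237 dia 35.7 mid [ 0.626  -0.2237] [279 176  16  28 103]
green 0.5973 -0.2507 dia 49.5 mid [ 0.5974 -0.2499] [ 231  164   50   48 1869]
```

Green is seated: floor contact at 0.0356 and the lid is centred on the holder. Now the rust jar.

```bash
python3 - <<'E'
from h import *
loc(dict(np.load("w7.npz")),"rust",(415,57),45)
E
python3 -m pendant '[{"dx":0,"dy":1.2,"dz":0,"ax":0,"ay":0,"az":0},{"dx":0.1,"dy":2.8,"dz":0,"ax":0,"ay":0,"az":0},{"dx":0.1,"dy":4.4,"dz":0,"ax":0,"ay":0,"az":0},{"dx":0.1,"dy":6,"dz":0,"ax":0,"ay":0,"az":0},{"dx":0.2,"dy":7.6,"dz":0,"ax":0,"ay":0,"az":0},{"dx":0.2,"dy":9.2,"dz":0,"ax":0,"ay":0,"az":0},{"dx":0.2,"dy":10.8,"dz":0,"ax":0,"ay":0,"az":0},{"dx":0.3,"dy":12.4,"dz":0,"ax":0,"ay":0,"az":0},{"dx":0.3,"dy":14,"dz":0,"ax":0,"ay":0,"az":0},{"dx":0.3,"dy":15.6,"dz":0,"ax":0,"ay":0,"az":0},{"dx":0.3,"dy":17.2,"dz":0,"ax":0,"ay":0,"az":0},{"dx":0.3,"dy":18.8,"dz":0,"ax":0,"ay":0,"az":0}]'
python3 -m pendant '[{"dx":0,"dy":1.2,"dz":0,"ax":0,"ay":0,"az":0},{"dx":0,"dy":2,"dz":0,"ax":0,"ay":0,"az":0},{"dx":0,"dy":2.2,"dz":0,"ax":0,"ay":0,"az":0},{"dx":0,"dy":2.2,"dz":0,"ax":0,"ay":0,"az":0},{"dx":0,"dy":2.2,"dz":0,"ax":0,"ay":0,"az":0},{"dx":0,"dy":2.2,"dz":0,"ax":0,"ay":0,"az":0}]'
python3 - <<'E'
from h import *
from workcell import env;print(env.observe()["ee_pos"])
d=snap("wrist","w10");loc(d,"rust",(256,180),50)
E
```

```text
rust 0.6029 0.2739 dia 52.6 mid [0.6039 0.2739] [ 382   26   61   60 2753]
t: 20.9
ee_pos: [0.6016, 0.2205, 0.1885]
tcp_rot: [0.184, 0.983, -0.001, -0.002]
contact_force: [0.0, -0.2, 0.8]
gripper_width: 0.0942
grip_force: 0.0
t: 21.4
ee_pos: [0.6031, 0.2721, 0.1906]
tcp_rot: [0.185, 0.983, -0.001, -0.001]
contact_force: [-0.2, 0.4, 0.3]
gripper_width: 0.0944
grip_force: 0.0
[0.60310638 0.27212623 0.19060914]
rust 0.6035 0.2773 dia 47.4 mid [0.6038 0.2778] [ 235  162   50   45 1617]
```

View pics/w10.png

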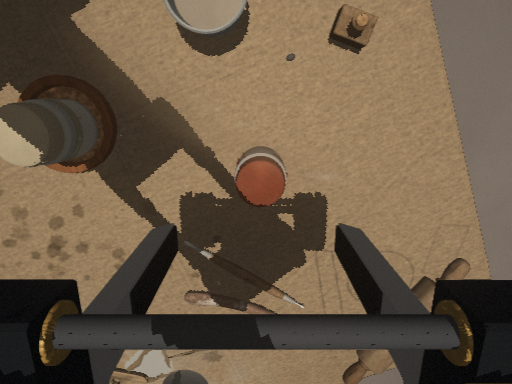

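The rust lid is at (260,182) with clear surroundings; the tub (207,8) and stamp (352,27) are untouched. The jar is at about (0.6033,0.2755). Grasp it.

```bash
python3 -m pendant '[{"dx":0,"dy":0.1,"dz":-1.4,"ax":0,"ay":0,"az":0},{"dx":0,"dy":0.1,"dz":-2.8,"ax":0,"ay":0,"az":0},{"dx":0,"dy":0.1,"dz":-4,"ax":0,"ay":0,"az":0},{"dx":0,"dy":0.1,"dz":-5,"ax":0,"ay":0,"az":0},{"dx":0,"dy":0.1,"dz":-5.9,"ax":0,"ay":0,"az":0},{"dx":0,"dy":0.1,"dz":-6.5,"ax":0,"ay":0,"az":0},{"dx":0,"dy":0.1,"dz":-6.5,"ax":0,"ay":0,"az":0}]' 1
python3 -m pendant '[{"dx":0,"dy":0,"dz":0,"ax":0,"ay":0,"az":0},{"dx":0,"dy":0,"dz":0,"ax":0,"ay":0,"az":0},{"dx":0,"dy":0,"dz":0,"ax":0,"ay":0,"az":0},{"dx":0,"dy":0,"dz":0,"ax":0,"ay":0,"az":0},{"dx":0,"dy":0,"dz":0,"ax":0,"ay":0,"az":0},{"dx":0,"dy":0,"dz":0,"ax":0,"ay":0,"az":0},{"dx":0,"dy":0,"dz":0,"ax":0,"ay":0,"az":0}]' -1 20
python3 -m pendant '[{"dx":0,"dy":0,"dz":0.4,"ax":0,"ay":0,"az":0},{"dx":0,"dy":0,"dz":1,"ax":0,"ay":0,"az":0},{"dx":0,"dy":0,"dz":2,"ax":0,"ay":0,"az":0},{"dx":0,"dy":0,"dz":3,"ax":0,"ay":0,"az":0},{"dx":0,"dy":0,"dz":3,"ax":0,"ay":0,"az":0},{"dx":0,"dy":0,"dz":3,"ax":0,"ay":0,"az":0}]'
```

```text
t: 22.03
ee_pos: [0.6009, 0.2738, 0.0254]
tcp_rot: [0.185, 0.983, -0.002, -0.003]
contact_force: [-0.4, -1.2, -0.8]
gripper_width: 0.094
grip_force: 0.0
t: 22.62
ee_pos: [0.6036, 0.2766, 0.0296]
tcp_rot: [0.184, 0.983, 0.0, 0.0]
contact_force: [0.1, -0.2, 2.3]
gripper_width: 0.0531
grip_force: 20.0
t: 23.12
ee_pos: [0.6041, 0.2768, 0.1053]
tcp_rot: [0.184, 0.983, 0.001, 0.001]
contact_force: [-0.3, 0.1, -3.8]
gripper_width: 0.053
grip_force: 20.0
```

```bash
python3 -m pendant '[{"dx":0.2,"dy":-1.1,"dz":0,"ax":0,"ay":0,"az":0},{"dx":0.4,"dy":-2.6,"dz":0,"ax":0,"ay":0,"az":0},{"dx":0.7,"dy":-4.2,"dz":0,"ax":0,"ay":0,"az":0},{"dx":1,"dy":-5.8,"dz":0,"ax":0,"ay":0,"az":0},{"dx":1.2,"dy":-7.4,"dz":0,"ax":0,"ay":0,"az":0},{"dx":1.5,"dy":-9,"dz":0,"ax":0,"ay":0,"az":0},{"dx":1.7,"dy":-10.6,"dz":0,"ax":0,"ay":0,"az":0},{"dx":2,"dy":-12.2,"dz":0,"ax":0,"ay":0,"az":0},{"dx":2.2,"dy":-13.6,"dz":0,"ax":0,"ay":0,"az":0},{"dx":2.35,"dy":-14.5,"dz":0,"ax":0,"ay":0,"az":0},{"dx":2.45,"dy":-15,"dz":0,"ax":0,"ay":0,"az":0},{"dx":2.45,"dy":-15,"dz":0,"ax":0,"ay":0,"az":0}]'
python3 -m pendant '[{"dx":0,"dy":0,"dz":0,"ax":0,"ay":0,"az":0},{"dx":0,"dy":0,"dz":0,"ax":0,"ay":0,"az":0},{"dx":0,"dy":0,"dz":0,"ax":0,"ay":0,"az":0}]'
python3 - <<'E'
from h import *
d=snap("wrist","w11")
s=snap("scene")["image"][140:230,245:355,::-1]
cv2.imwrite("pics/w11b.png",np.hstack([cv2.resize(d["image"][80:,80:432,::-1],(400,346)),cv2.resize(s,(400,346),interpolation=cv2.INTER_CUBIC)]))
E
```

```text
t: 24.12
ee_pos: [0.6639, -0.1012, 0.1018]
tcp_rot: [0.186, 0.983, -0.0, -0.001]
contact_force: [0.3, 0.6, -2.0]
gripper_width: 0.0529
grip_force: 20.0
t: 24.37
ee_pos: [0.664, -0.0964, 0.1037]
tcp_rot: [0.183, 0.983, 0.0, -0.001]
contact_force: [0.2, -0.2, -2.3]
gripper_width: 0.0526
grip_force: 20.0
```

View pics/w11b.png

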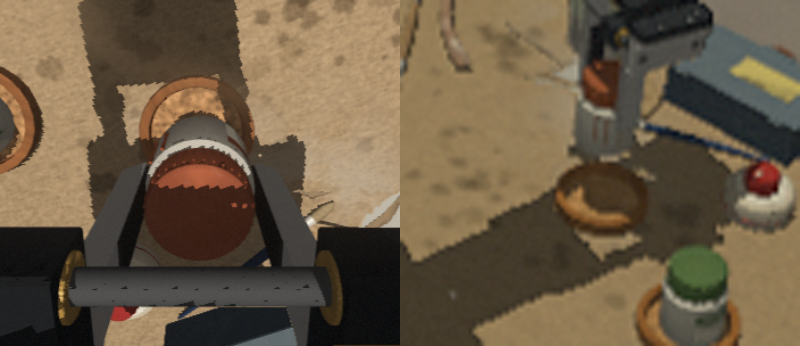

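The holder centre is at about column 196 in the wrist crop and the jar at about 200. The green jar stands properly in its holder. Lower with about −2 mm in y.

```bash
python3 -m pendant '[{"dx":0.04,"dy":-0.08,"dz":-0.6,"ax":0,"ay":0,"az":0},{"dx":0.04,"dy":-0.08,"dz":-1.2,"ax":0,"ay":0,"az":0},{"dx":0.04,"dy":-0.08,"dz":-1.7,"ax":0,"ay":0,"az":0},{"dx":0.04,"dy":-0.08,"dz":-2.1,"ax":0,"ay":0,"az":0},{"dx":0.04,"dy":-0.08,"dz":-2.4,"ax":0,"ay":0,"az":0},{"dx":0.04,"dy":-0.08,"dz":-2.55,"ax":0,"ay":0,"az":0},{"dx":0.04,"dy":-0.08,"dz":-2.55,"ax":0,"ay":0,"az":0},{"dx":0.04,"dy":-0.08,"dz":-2.55,"ax":0,"ay":0,"az":0}]'; python3 -m pendant '[{"dx":0,"dy":0,"dz":-0.08,"ax":0,"ay":0,"az":0},{"dx":0,"dy":0,"dz":-0.15,"ax":0,"ay":0,"az":0},{"dx":0,"dy":0,"dz":-0.22,"ax":0,"ay":0,"az":0},{"dx":0,"dy":0,"dz":-0.24,"ax":0,"ay":0,"az":0},{"dx":0,"dy":0,"dz":-0.24,"ax":0,"ay":0,"az":0}]'
```

```text
t: 25.13
ee_pos: [0.6659, -0.1005, 0.0405]
tcp_rot: [0.184, 0.983, 0.0, 0.0]
contact_force: [-0.1, -0.2, -1.9]
gripper_width: 0.0531
grip_force: 20.0
t: 25.55
ee_pos: [0.6661, -0.1008, 0.0356]
tcp_rot: [0.184, 0.983, -0.0, 0.001]
contact_force: [-1.8, 0.4, 4.2]
gripper_width: 0.0525
grip_force: 20.0
```

Floor contact again. Release, rise, and back off so the top camera sees everything.

```bash
python3 -m pendant '[{"dx":0,"dy":0,"dz":0,"ax":0,"ay":0,"az":0},{"dx":0,"dy":0,"dz":0,"ax":0,"ay":0,"az":0},{"dx":0,"dy":0,"dz":0,"ax":0,"ay":0,"az":0},{"dx":0,"dy":0,"dz":0,"ax":0,"ay":0,"az":0},{"dx":0,"dy":0,"dz":0,"ax":0,"ay":0,"az":0},{"dx":0,"dy":0,"dz":0,"ax":0,"ay":0,"az":0},{"dx":0,"dy":0,"dz":0,"ax":0,"ay":0,"az":0}]' 1; python3 -m pendant '[{"dx":0,"dy":0,"dz":0.8,"ax":0,"ay":0,"az":0},{"dx":0,"dy":0,"dz":2,"ax":0,"ay":0,"az":0},{"dx":0,"dy":0,"dz":3.5,"ax":0,"ay":0,"az":0},{"dx":0,"dy":0,"dz":5,"ax":0,"ay":0,"az":0},{"dx":0,"dy":0,"dz":6,"ax":0,"ay":0,"az":0},{"dx":0,"dy":0,"dz":6.3,"ax":0,"ay":0,"az":0},{"dx":-1,"dy":0.5,"dz":6.3,"ax":0,"ay":0,"az":0},{"dx":-2.2,"dy":1.2,"dz":6.3,"ax":0,"ay":0,"az":0},{"dx":-3.4,"dy":2,"dz":6.3,"ax":0,"ay":0,"az":0},{"dx":-4.6,"dy":2.5,"dz":6.3,"ax":0,"ay":0,"az":0},{"dx":-5.8,"dy":3,"dz":6.3,"ax":0,"ay":0,"az":0},{"dx":-6.5,"dy":3,"dz":6.3,"ax":0,"ay":0,"az":0}]'
python3 -m pendant '[{"dx":-1,"dy":0,"dz":0,"ax":0,"ay":0,"az":0},{"dx":-2.2,"dy":0,"dz":0,"ax":0,"ay":0,"az":0},{"dx":-3,"dy":0,"dz":0,"ax":0,"ay":0,"az":0},{"dx":-3,"dy":0,"dz":0,"ax":0,"ay":0,"az":0},{"dx":-3,"dy":0,"dz":0,"ax":0,"ay":0,"az":0}]'
python3 - <<'E'
from h import *
d=snap("top","t2");s=snap("scene","s2")
a=cv2.resize(d["image"][100:270,90:430,::-1],(640,320),interpolation=cv2.INTER_CUBIC);b=cv2.resize(s["image"][100:300,90:410,::-1],(448,280),interpolation=cv2.INTER_CUBIC)
b=cv2.copyMakeBorder(b,0,0,0,192,cv2.BORDER_CONSTANT);cv2.imwrite("pics/f.png",np.vstack([a,b]))
E
```

```text
t: 26.13
ee_pos: [0.6655, -0.1006, 0.0341]
tcp_rot: [0.184, 0.983, 0.0, -0.0]
contact_force: [-0.6, 0.1, 0.2]
gripper_width: 0.093
grip_force: 0.0
t: 27.13
ee_pos: [0.4984, -0.0231, 0.1901]
tcp_rot: [0.184, 0.983, 0.001, -0.003]
contact_force: [0.1, 0.2, 0.3]
gripper_width: 0.0941
grip_force: 0.0
t: 27.55
ee_pos: [0.4271, -0.0254, 0.1911]
tcp_rot: [0.185, 0.983, 0.0, -0.0]
contact_force: [-0.7, 0.1, -0.2]
gripper_width: 0.094
grip_force: 0.0
```

View pics/f.png

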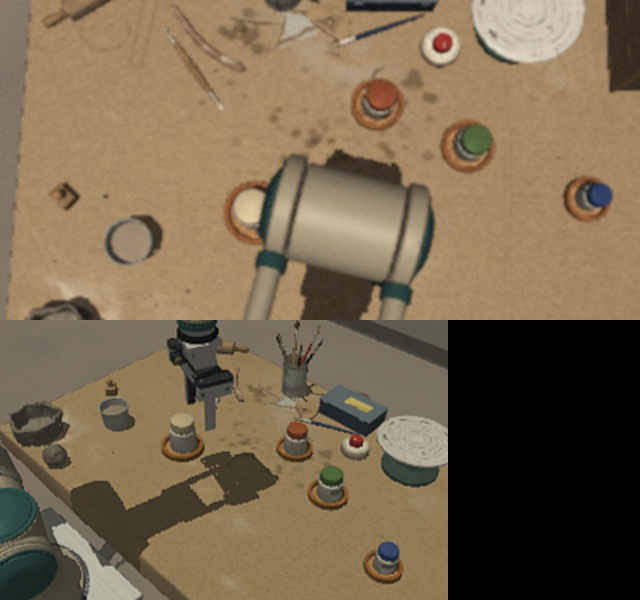

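All four jars stand upright in their own holders in both the top and scene views. The tub and stamp have not moved, and the gripper is clear.

```bash
python3 -c "
from workcell import workorder
print(workorder.hand_in())"
```

```text
the job is handed in; nothing more can be done
None
```

The job is handed in: all four glaze jars stand upright in holders of their own size, and the water tub and stamp block are where they were.

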